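# Find the burger press with the wobbly handle

## Task

One of the two wooden-handled burger presses on the drainboard has a handle that has worked loose. Rock the handles clearly to one side and to the other, across the bar, while the presses stand on the board, to feel which has play; then lift the loose one by its handle and set it down, without dropping it, flat on the floor of the red repair tub, and let go. Leave the sound press standing in its place.

Things in the scene. Friction and masses are not known exactly. Their poses are not given: they have to be found in the camera images.
- press_1_bar (a point): one burger press, 0.8 kg: dark steel plate 160x115x6 mm; wooden bar handle 26 mm thick, 120 long, along the plate's long side, on two posts 77 mm apart, hinged 16 mm above the underside. Both look alike. Point fixed to the plate: centre of the bar when upright, 62 mm above the underside, 46 above the hinge. x along the bar, y across, z up
- press_2_bar (a point): the other burger press, 0.8 kg: dark steel plate 160x115x6 mm; wooden bar handle 26 mm thick, 120 long, along the plate's long side, on two posts 77 mm apart, hinged 16 mm above the underside. Both look alike. Point fixed to the plate: centre of the bar when upright, 62 mm above the underside, 46 above the hinge. x along the bar, y across, z up
- handle_1 (a joint): lean of the first press's handle, rad; 0 upright, + leans the bar to its press's -y. Sound: under 0.02 of play. Loose: 0.20 each way (bar shifts 9 mm) at about 1 N, and stays where left. Not told which. Rock it with fingers a few mm clear of the bar: a tight grip keeps the bar from rolling and slides or tips the press, as does over 4 N on a sound one
- handle_2 (a joint): lean of the second press's handle, rad; 0 upright, + leans the bar to its press's -y. Sound: under 0.02 of play. Loose: 0.20 each way (bar shifts 9 mm) at about 1 N, and stays where left. Not told which. Rock it with fingers a few mm clear of the bar: a tight grip keeps the bar from rolling and slides or tips the press, as does over 4 N on a sound one
- tub_in (a point): red open plastic repair tub, 260 x 210 mm outside, 50 mm high, walls and floor 5 mm, fixed to the board. The point is the centre of its inner floor, 5 mm above the board; x along the 260 mm side, y along the 210 mm side, z up
Not all that is in view belongs to the job. Leave any pink or yellow look-alike of the part that bears press_2_bar alone.

How it is judged:
On the way, in this order (a step that is already met when the one before it is completed fails the run):
1. the loose handle has been rocked to one side, its press standing on the board ((value of joint handle_2 above 0.08 rad or value of joint handle_2 below -0.08 rad) and height (world z) of press_2_bar below 0.08 m).
2. it has come back through upright (value of joint handle_2 between -0.045 and 0.045 rad and height (world z) of press_2_bar below 0.08 m).
3. it has been rocked aside again, its press still on the board (all of step 1).
4. the loose press is lowered to the tub's floor while still held (x of press_2_bar in the frame of tub_in between -0.07 and 0.07 m and y of press_2_bar in the frame of tub_in between -0.07 and 0.07 m and z of press_2_bar in the frame of tub_in below 0.07 m and angle between press_2_bar's own z axis and vertical below 0.12 rad and distance between the grasp point and press_2_bar below 0.05 m), for 0.1 s.
At the end, for the whole second after the job is handed in: the press with the loose handle lies flat (within 7 degrees) on the red tub's floor, wholly inside the walls (bar centre within 70 mm of the tub's centre along each side), let go; the sound press stands flat within 60 mm of where it stood at the start (x of press_2_bar in the frame of tub_in between -0.07 and 0.07 m and y of press_2_bar in the frame of tub_in between -0.07 and 0.07 m and z of press_2_bar in the frame of tub_in below 0.067 m and angle between each of press_2_bar, press_1_bar's own z axis and vertical below 0.12 rad and distance of press_1_bar from where it was at the start of the episode below 0.06 m); the robot touches nothing.
It fails at once if the sound press is lifted off the board (height (world z) of press_1_bar above 0.1 m).
It fails at once if the sound press is knocked over (angle between press_1_bar's own z axis and vertical above 0.5 rad).
It also fails if it takes over 64 s, if anything falls off the work surface, if the arm or the gripper's body presses on something with over 40 N, if the wrist force passes 120 N, or if a joint passes its speed limit or range.

## Robot

A 6-joint arm with a two-finger parallel gripper is mounted at the origin on the work surface. World frame = base frame: x ahead of the robot, y to its left, z up, the work surface at z = 0. Lengths are in m, angles in rad, forces in N, time in s.
With the tool pointing down it reaches from about 0.15 to 0.775 m from the base axis. Payload 6.1 kg.
Tool frame: the origin (TCP) lies between the finger pads; the fingertips stand 25 mm ahead of it and the grasp point (between the pads) lies 6 mm ahead of it; z points along the fingers, y is the direction in which the jaws open and shut (so a half turn about z gives the same grasp; the last joint's range is limited). The gripper opens to 85 mm and grips with 20 to 120 N. Pads are 22 mm wide; open, the fingers measure 114 mm over their backs; the gripper's body (76 mm by 85 mm) begins 54 mm behind the grasp point. The pads swing forward as they close: fully open they stand 13 mm farther back than shut.
Start: joints at [-1.244, 0.126, -0.04, 1.405, 0, 1.571], TCP at [0.169, -0.497, 0.256] pointing down, gripper open.
Joint ranges: [-2.72, 2.72], [-0.95, 1.95], [-1.27, 1.35], [-1.78, 2.02], [-1.46, 1.47], [-3.14, 3.14]. Speed limits (rad/s): [2.39, 2.39, 3.01, 3.14, 3.14, 3.14].

## Interface

Orientations are given as a unit quaternion [w, x, y, z].
In Python, from cell import monitor, optics, ticket gives the robot as it stands. The module is installed in compiled form; this text tells all that it offers.
- The arm moves only by the tool jog_arm, never from a script. Its argument "moves" is a list of rows, each an object of numbers: "dx", "dy", "dz": the shift along the world's x, y, z in mm; "twist": the turn about the world's z in rad. A call has 1 to 12 rows; each row is the pose to reach, as a shift and turn from the pose commanded when the call began; what a row does not reach only later rows make up. A row lasts 1/10 s, in which the tool goes at most 50 mm and 8.59 degrees, less where a joint would pass 70% of its speed; a pose out of reach is approached as far as the arm can. A call with a gripper value outside its range is refused whole. "fingers" is the opening in per cent of the stroke, from 0 (shut) to 100 (fully open), set as the call begins (left out, the last holds). The fingers move at their own pace and stop on an object; "squeeze" is the grip in N (left out, the last holds). Time passes only in rows, so rows that repeat a pose let the fingers close. It gives the time, the measured TCP pose, the force and the opening at its end, in the units of the state.
- monitor.get_obs(): the state, without advancing time (a new reading comes with each control period).
- optics.capture(name): name is "scene" or "side" or "wrist"; returns the picture (420x560x3 uint8, red, green, blue); there is no depth.
- optics.camera_params(name): a dict with "fx", "fy", "cx", "cy" (pixels), "extrinsics" (4x4, takes a point from camera to world coordinates). Camera axes: x right, y down, z forward; pixel columns grow to the right and rows downward; lengths in m; the calibration is good to about 2 mm. The wrist camera is an equidistant fisheye: a pixel r from the principal point sees the ray r / f radians off the axis. A picture is of the moment at which its call begins: read the wrist's pose just before it. camera_params takes no time and is no camera call; for the wrist camera it gives the pose at the moment of the call.
- ticket.hand_in(): hands the job in, once; it reports no verdict.
The state is a dict: "clock": time; "joint_pos": joint angles; "qd": joint speeds; "tau": joint torques, N m; "eef_pos": TCP position; "tcp_rot": TCP orientation; "force": force on the tool from outside, world axes, zero at the start; "wrist_torque": the same for the moment, N m; "width": finger opening in m.
Only numpy, scipy, OpenCV 4.12 (cv2) and the standard library are available. Lean on these libraries where they do the work, as an engineer would, in place of code of your own. Each camera call takes 0.05 s, during which the arm holds its last target.

## Working session

There is one attempt and no reset: what is moved stays moved. The work goes in short steps, Python scripts to look and compute and a tool call to move; the robot and the scene stay as the last step left them, time stands still between calls to the robot, and variables do not carry over. Pictures are saved under pics/ and viewed, and the job is handed in when it is done.

Besides the shell and the picture viewer there is one more tool, called after "Request:" as name(argument=value, ...), one argument or row to a line, values as JSON. jog_arm: Moves the arm, as the interface text tells. Its arguments: {"type":"object","properties":{"moves":{"type":"array"},"fingers":{"type":"number"},"squeeze":{"type":"number"}},"required":["moves"]}

```bash
mkdir -p pics; cat > h.py <<'E'
import numpy as np, cv2
from cell import monitor, optics, ticket
def cap(n,f):
    im=optics.capture(n); cv2.imwrite('pics/'+f,im[:,:,::-1]); return im
def ray(n,u,v,P=None):
    P=P or optics.camera_params(n); E=np.array(P['extrinsics'])
    x=(u-P['cx'])/P['fx'];y=(v-P['cy'])/P['fy']
    if n=='wrist':
        r=np.hypot(x,y); d=np.array([np.sin(r)*x/max(r,1e-9),np.sin(r)*y/max(r,1e-9),np.cos(r)])
    else: d=np.array([x,y,1])
    return E[:3,3],E[:3,:3]@d
def onz(n,u,v,z):
    o,d=ray(n,u,v); return o+d*(z-o[2])/d[2]
def proj(n,p):
    P=optics.camera_params(n);E=np.linalg.inv(np.array(P['extrinsics']));q=E[:3,:3]@np.array(p)+E[:3,3]
    if n=='wrist':
        r=np.hypot(q[0],q[1]);t=np.arctan2(r,q[2]);return np.array([P['cx']+P['fx']*t*q[0]/r,P['cy']+P['fy']*t*q[1]/r])
    return np.array([P['cx']+P['fx']*q[0]/q[2],P['cy']+P['fy']*q[1]/q[2]])
E
python3 - <<'E'
from h import *
print(monitor.get_obs())
for n in('scene','side','wrist'):
    cap(n,n+'0.png'); print(n,optics.camera_params(n))
E
```

```text
{'clock': 0.0, 'joint_pos': array([-1.24399656e+00,  1.26391367e-01, -4.05996607e-02,  1.40538598e+00,
        1.77382923e-05,  1.57082140e+00]), 'qd': array([-0.00017714, -0.00112562,  0.00130914,  0.00051176, -0.00086848,
       -0.00067181]), 'tau': array([ 2.64506059e-03, -4.35924840e+01,  3.52917159e+01,  1.76864164e-02,
        3.45167618e-04,  1.90614423e-05]), 'eef_pos': array([ 0.16842195, -0.49687374,  0.25552629]), 'tcp_rot': array([-7.81253198e-04,  9.86681648e-01,  1.62661308e-01, -1.19826238e-04]), 'force': array([-0.52569251, -0.48408673,  0.22525077]), 'wrist_torque': array([-0.00143368,  0.00286116, -0.0030454 ]), 'width': 0.08553388196761542}
scene {'fx': 406.4523616457139, 'fy': 406.4523616457139, 'cx': 280.68786217467505, 'cy': 213.7159281349137, 'extrinsics': array([[ 0.59595525,  0.55462225, -0.58071637,  1.06653036],
       [ 0.8029862 , -0.41799412,  0.42484595, -0.46472645],
       [-0.00710702, -0.7194964 , -0.6944598 ,  0.80293178],
       [ 0.        ,  0.        ,  0.        ,  1.        ]])}
side {'fx': 401.5759810667856, 'fy': 401.5759810667856, 'cx': 278.2386393336868, 'cy': 212.75197180340137, 'extrinsics': array([[-0.81585925, -0.41150616,  0.40624668,  0.09935033],
       [-0.57792458,  0.6038565 , -0.54896311,  0.48718533],
       [-0.01941299, -0.68265657, -0.73048144,  0.72272746],
       [ 0.        ,  0.        ,  0.        ,  1.        ]])}
wrist {'fx': 325.19226210127806, 'fy': 325.19226210127806, 'cx': 281.82163275714464, 'cy': 209.2503900176541, 'extrinsics': array([[ 3.21028674e-01, -8.98060248e-01, -3.00713123e-01,
         2.45818488e-01],
       [-9.47069461e-01, -3.04469920e-01, -1.01771820e-01,
        -4.69524684e-01],
       [-1.60874440e-04,  3.17467888e-01, -9.48269009e-01,
         3.73384877e-01],
       [ 0.00000000e+00,  0.00000000e+00,  0.00000000e+00,
         1.00000000e+00]])}
```

View pics/scene0.png

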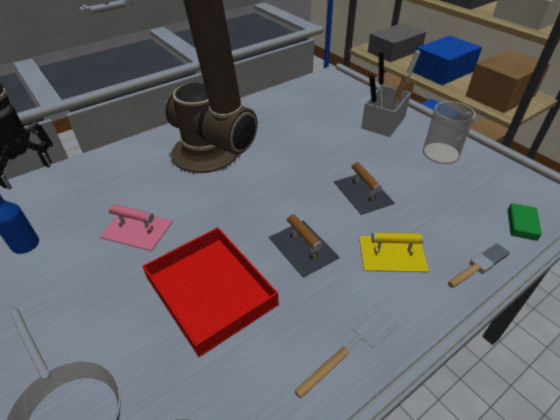

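View pics/side0.png

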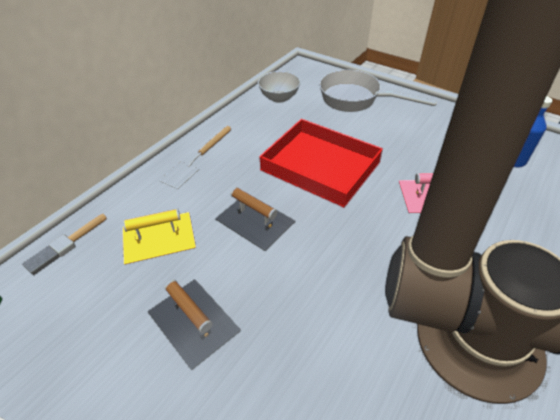

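View pics/wrist0.png

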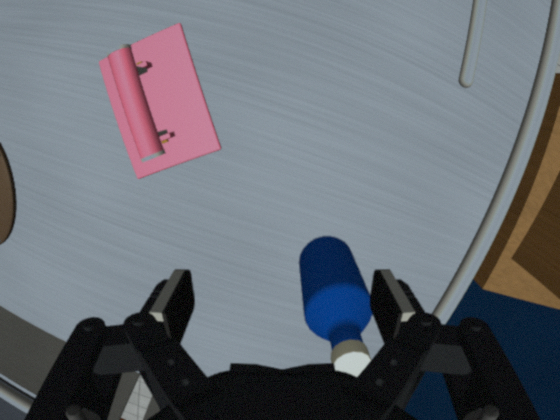

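The scene picture shows dark presses at (305,245) and (365,187). The pink (135,225) and yellow (395,250) look-alikes are to be left alone, and the tub is at (210,288). Next I measure the poses.

```bash
cat > m.py <<'E'
from h import *
def poly(m):
    c=max(cv2.findContours(m,cv2.RETR_EXTERNAL,cv2.CHAIN_APPROX_NONE)[0],key=cv2.contourArea); return c
def run(tag,names=('scene','side')):
  for n in names:
    im=cap(n,n+tag+'.png'); hsv=cv2.cvtColor(im,cv2.COLOR_RGB2HSV)
    H,S,V=[hsv[:,:,i].astype(int) for i in range(3)]
    wood=((H<16)&(H>4)&(S>110)&(V>60)).astype(np.uint8)
    k,l,st,ce=cv2.connectedComponentsWithStats(wood)
    for i in range(1,k):
        if st[i,4]>150:
            ys,xs=np.where(l==i); r=cv2.minAreaRect(np.c_[xs,ys].astype(np.float32))
            b=cv2.boxPoints(r); e=sorted([(np.linalg.norm(b[j]-b[(j+1)%4]),j) for j in range(4)])
            m1=[(b[j]+b[(j+1)%4])/2 for _,j in e[:2]]
            p=[onz(n,*q,0.062) for q in m1]; c=onz(n,*r[0],0.062)
            print(n,'wood',st[i,4],np.round(r[0]),'c',c.round(4)[:2],'len',round(np.linalg.norm(p[0]-p[1]),3),'yaw',round(np.degrees(np.arctan2(*(p[1]-p[0])[1::-1]))%180,1))
    dark=((V<110)&(V>20)&(S<90)).astype(np.uint8); dark=cv2.morphologyEx(dark,cv2.MORPH_CLOSE,np.ones((9,9)))|0
    k,l,st,ce=cv2.connectedComponentsWithStats(dark)
    for i in range(1,k):
        if 1000<st[i,4]<8000:
            ys,xs=np.where(l==i); P=np.array([onz(n,x,y,0.006)[:2] for x,y in zip(xs,ys)],np.float32)
            r=cv2.minAreaRect(P*1000); 
            if 140<max(r[1])<190: 
                b=cv2.boxPoints(r);j=0 if np.linalg.norm(b[0]-b[1])>np.linalg.norm(b[1]-b[2]) else 1; d=b[j+1]-b[j]
                print(n,'plate',ce[i].round(),np.round(r[0],1),np.round(r[1]),'yaw',round(np.degrees(np.arctan2(d[1],d[0]))%180,1))
    red=(((H<5)|(H>175))&(S>200)&(V>60)).astype(np.uint8)
    k,l,st,ce=cv2.connectedComponentsWithStats(red); i=1+np.argmax(st[1:,4]); c=poly((l==i).astype(np.uint8))[:,0]
    P=np.array([onz(n,x,y,0.05)[:2] for x,y in c],np.float32)*1000
    h=cv2.convexHull(c.astype(np.int32)); ap=cv2.approxPolyDP(h,6,True)[:,0]
    print(n,'tub hull px',ap.tolist(),'z.05',[onz(n,x,y,.05)[:2].round(3).tolist() for x,y in ap])
if __name__=='__main__': import sys; run(sys.argv[1])
E
python3 m.py 1
```

```text
scene wood 209 [517.  92.] c [0.4519 1.098 ] len 0.333 yaw 110.8
scene wood 163 [ 62. 125.] c [-0.3553 -0.3483] len 0.049 yaw 92.1
scene wood 194 [364. 175.] c [0.4623 0.2804] len 0.112 yaw 166.3
scene wood 315 [302. 230.] c [ 0.5267 -0.0038] len 0.11 yaw 177.7Traceback (most recent call last):
  File "m.py", line 31, in <module>
    if __name__=='__main__': import sys; run(sys.argv[1])
                                         ~~~^^^^^^^^^^^^^
  File "m.py", line 21, in run
    ys,xs=np.where(l==i); P=np.array([onz(n,x,y,0.006)[:2] for x,y in zip(xs,ys)],np.float32)
                                      ~~~^^^^^^^^^^^^^
  File "h.py", line 13, in onz
    o,d=ray(n,u,v); return o+d*(z-o[2])/d[2]
        ~~~^^^^^^^
  File "h.py", line 6, in ray
    P=P or optics.camera_params(n); E=np.array(P['extrinsics'])
           ~~~~~~~~~~~~~~~~~~~~^^^
ValueError: time passes only in moves, steps and waits
```

```bash
sed -i 's/P=P or optics.camera_params(n); E/P=P or cp(n); E/; s/P=optics.camera_params(n);E/P=cp(n);E/' h.py; cat >> h.py <<'E'
_c={}
def cp(n):
    if n not in _c: _c[n]=optics.camera_params(n)
    return _c[n]
E
python3 m.py 2
```

```text
scene wood 167 [ 62. 125.] c [-0.3553 -0.3483] len 0.049 yaw 92.1
scene wood 201 [364. 175.] c [0.4623 0.2805] len 0.112 yaw 166.3
scene wood 306 [302. 230.] c [ 0.5267 -0.0038] len 0.11 yaw 177.7
scene tub hull px [[217, 228], [276, 292], [277, 304], [199, 355], [144, 266]] z.05 [[0.381, -0.167], [0.632, -0.162], [0.658, -0.179], [0.661, -0.37], [0.385, -0.368]]
side wood 2743 [420.  31.] c [ 0.5663 -1.0938] len 0.451 yaw 174.1
side wood 383 [251. 202.] c [ 0.5379 -0.0019] len 0.109 yaw 177.0
side wood 646 [185. 303.] c [0.4763 0.2775] len 0.109 yaw 167.4
side plate [255. 224.] [533.6  -0.7] [111. 160.] yaw 176.6
side tub hull px [[261, 156], [301, 121], [380, 149], [343, 205], [262, 169]] z.05 [[0.63, -0.16], [0.63, -0.354], [0.383, -0.362], [0.363, -0.123], [0.596, -0.12]]
```

Request:
jog_arm(
  moves=[
    {"dx": 30,"dy": 40,"twist": 0.145},
    {"dx": 60,"dy": 82,"twist": 0.29},
    {"dx": 90,"dy": 123,"twist": 0.435},
    {"dx": 120,"dy": 164,"twist": 0.58},
    {"dx": 150,"dy": 205,"twist": 0.725},
    {"dx": 180,"dy": 246,"twist": 0.87},
    {"dx": 210,"dy": 287,"twist": 1.015},
    {"dx": 240,"dy": 328,"twist": 1.16},
    {"dx": 270,"dy": 369,"twist": 1.305},
    {"dx": 300,"dy": 410,"twist": 1.45},
    {"dx": 330,"dy": 451,"twist": 1.595},
    {"dx": 360,"dy": 492,"twist": 1.74},
  ],
)

```text
validation failed for argument at $.mo...
```

Request:
jog_arm(
  moves=[
    {"twist": 0.145},
    {"twist": 0.29},
    {"twist": 0.435},
    {"twist": 0.58},
    {"twist": 0.725},
    {"twist": 0.87},
    {"twist": 1.02},
    {"twist": 1.02},
    {"twist": 1.02},
  ],
)

```text
validation failed for argument at $.mo...
```

```bash
python3 - <<'E'
from h import *
o=monitor.get_obs(); print(o['clock'],o['eef_pos'],o['joint_pos'],o['force'],o['tcp_rot'])
np.set_printoptions(precision=4,suppress=True); print(np.array(cp('wrist')['extrinsics']))
cap('wrist','w1.png')
E
```

```text
0.3 [ 0.1685039  -0.49711394  0.2560275 ] [-1.24399537e+00  1.26033530e-01 -3.99151891e-02  1.40536145e+00
  1.72798633e-05  1.57079594e+00] [0.08660143 0.26991831 0.78745972] [-2.54905560e-04  9.86679754e-01  1.62674511e-01 -3.32697678e-05]
[[ 0.321  -0.8981 -0.3005  0.2458]
 [-0.9471 -0.3043 -0.1024 -0.4696]
 [ 0.0005  0.3175 -0.9483  0.3737]
 [ 0.      0.      0.      1.    ]]
```

View pics/w1.png

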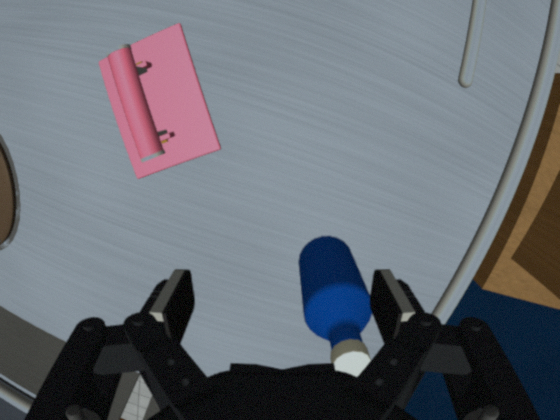

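The rows probably need all four keys.

Request:
jog_arm(
  moves=[
    {"dx": 30,"dy": 40,"dz": 0,"twist": 0.145},
    {"dx": 60,"dy": 82,"dz": 0,"twist": 0.29},
    {"dx": 90,"dy": 123,"dz": 0,"twist": 0.435},
    {"dx": 120,"dy": 164,"dz": 0,"twist": 0.58},
    {"dx": 150,"dy": 205,"dz": 0,"twist": 0.725},
    {"dx": 180,"dy": 246,"dz": 0,"twist": 0.87},
    {"dx": 210,"dy": 287,"dz": 0,"twist": 1.015},
    {"dx": 240,"dy": 328,"dz": 0,"twist": 1.16},
    {"dx": 270,"dy": 369,"dz": 0,"twist": 1.305},
    {"dx": 300,"dy": 410,"dz": 0,"twist": 1.45},
    {"dx": 330,"dy": 451,"dz": 0,"twist": 1.595},
    {"dx": 360,"dy": 492,"dz": 0,"twist": 1.74},
  ],
)

```text
clock: 1.55
eef_pos: [0.5237, -0.0109, 0.2565]
tcp_rot: [0.0, 0.509, 0.861, 0.0]
force: [1.2, -1.3, 1.2]
width: 0.0855
```

Request:
jog_arm(
  moves=[
    {"dx": 0,"dy": 0,"dz": 0,"twist": 0.145},
    {"dx": 0,"dy": 0,"dz": 0,"twist": 0.29},
    {"dx": 0,"dy": 0,"dz": 0,"twist": 0.435},
    {"dx": 0,"dy": 0,"dz": 0,"twist": 0.58},
    {"dx": 0,"dy": 0,"dz": 0,"twist": 0.725},
    {"dx": 0,"dy": 0,"dz": 0,"twist": 0.87},
    {"dx": 0,"dy": 0,"dz": 0,"twist": 1.02},
    {"dx": 0,"dy": 0,"dz": 0,"twist": 1.02},
    {"dx": 0,"dy": 0,"dz": 0,"twist": 1.02},
  ],
)

```text
clock: 2.45
eef_pos: [0.5228, -0.013, 0.2563]
tcp_rot: [-0.0, 0.029, 1.0, -0.0]
force: [0.6, -0.6, -0.1]
width: 0.0852
```

```bash
python3 - <<'E'
from h import *
o=monitor.get_obs(); print(o['clock'],o['eef_pos'],o['joint_pos'],o['force'],o['tcp_rot'])
np.set_printoptions(precision=4,suppress=True); print(np.array(cp('wrist')['extrinsics']))
cap('wrist','w2.png')
E
```

```text
2.45 [ 0.52281868 -0.0129634   0.25628119] [-2.47828503e-02  1.21989565e-01 -4.39850436e-02  1.40482374e+00
 -1.40952209e-05  3.35234235e-02] [ 0.61143784 -0.6198993  -0.09473083] [-9.82630963e-07  2.91490075e-02  9.99575077e-01 -7.05197215e-06]
[[ 0.0583  0.946   0.3189  0.4408]
 [ 0.9983 -0.055  -0.0192 -0.0069]
 [-0.0007  0.3195 -0.9476  0.374 ]
 [ 0.      0.      0.      1.    ]]
```

View pics/w2.png

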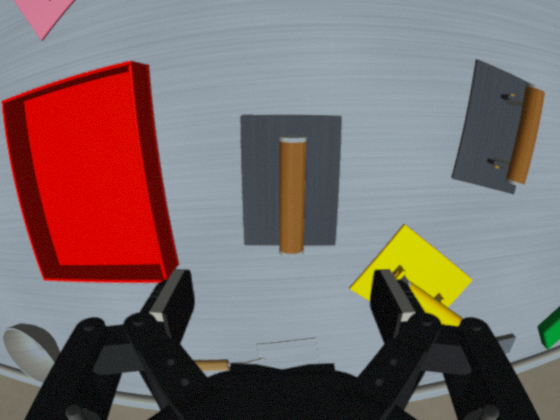

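The wrist view shows press A's plate at (241,115)-(335,245) with its bar from (293,138) to (291,253). Press B's plate is at (452,60)-(535,193). The tub is on the left and the yellow look-alike is at (410,265).

```bash
python3 - <<'E'
from h import *
np.set_printoptions(precision=4,suppress=True)
A=[(241,115),(341,117),(335,245),(245,244)]
p=np.array([onz('wrist',*q,.006) for q in A]); print('A plate',p[:,:2].tolist(),p.mean(0), cv2.minAreaRect((p[:,:2]*1000).astype(np.float32)))
for q in [(293,138),(291,253)]: print('A bar',onz('wrist',*q,.062))
for q in [(477,60),(452,178),(515,193)]: print('B plate',onz('wrist',*q,.006))
for q in [(535,88),(519,183)]: print('B bar',onz('wrist',*q,.062))
for q in [(3,101),(133,62),(178,281),(46,280)]: print('tub',onz('wrist',*q,.05))
im=cv2.imread('pics/w2.png');hsv=cv2.cvtColor(im,cv2.COLOR_BGR2HSV)
m=cv2.inRange(hsv,(5,110,60),(16,255,255)); k,l,st,ce=cv2.connectedComponentsWithStats(m)
for i in range(1,k):
    if st[i,4]>800: print('wood',st[i],onz('wrist',*ce[i],.068)); ys,xs=np.where(l==i); r=cv2.minAreaRect(np.c_[xs,ys].astype(np.float32)); print(r, [onz('wrist',*q,.062)[:2] for q in cv2.boxPoints(r)])
E
```

```text
A plate [[0.45059541348581295, -0.053671781654192674], [0.45877386514602086, 0.058667149385374], [0.6158478571837253, 0.04959053289920623], [0.6077471233977595, -0.06297104533479805]] [ 0.5332 -0.0021  0.006 ] ((533.2216796875, -2.0406227111816406), (112.84354400634766, 158.86410522460938), 86.61354064941406)
A bar [0.4746 0.0016 0.062 ]
A bar [ 0.5956 -0.0063  0.062 ]
B plate [0.3825 0.2401 0.006 ]
B plate [0.5352 0.2047 0.006 ]
B plate [0.5594 0.3184 0.006 ]
B bar [0.4133 0.2914 0.062 ]
B bar [0.529  0.2736 0.062 ]
tub [ 0.3815 -0.3652  0.05  ]
tub [ 0.3795 -0.1588  0.05  ]
tub [ 0.6335 -0.1434  0.05  ]
tub [ 0.638 -0.36   0.05 ]
wood [ 507   87   37   97 1499] [0.4692 0.2734 0.068 ]
((526.0667114257812, 134.9532012939453), (19.206418991088867, 95.10026550292969), 12.66506290435791) [array([0.5239, 0.2513]), array([0.413 , 0.2776]), array([0.4142, 0.3115]), array([0.5298, 0.2843])]
wood [ 280  142   26  111 2371] [ 0.5288 -0.0028  0.068 ]
((292.4999694824219, 196.99996948242188), (24.999996185302734, 109.99998474121094), 0.0) [array([ 0.5937, -0.018 ]), array([ 0.4777, -0.0111]), array([0.479 , 0.0129]), array([0.5953, 0.0087])]
```

Request:
jog_arm(
  moves=[
    {"dx": 11,"dy": 10.5,"dz": -20,"twist": 0},
    {"dx": 11,"dy": 10.5,"dz": -50,"twist": 0},
    {"dx": 11,"dy": 10.5,"dz": -85,"twist": 0},
    {"dx": 11,"dy": 10.5,"dz": -120,"twist": 0},
    {"dx": 11,"dy": 10.5,"dz": -145,"twist": 0},
    {"dx": 11,"dy": 10.5,"dz": -145,"twist": 0},
    {"dx": 11,"dy": 10.5,"dz": -145,"twist": 0},
  ],
  fingers=50,
  squeeze=20,
)

```text
clock: 3.2
eef_pos: [0.5338, -0.0025, 0.1117]
tcp_rot: [-0.0, 0.028, 1.0, -0.0]
force: [-0.9, 0.5, 0.1]
width: 0.0428
```

```bash
python3 - <<'E'
from h import *
o=monitor.get_obs(); print(o['clock'],o['eef_pos'],o['force'],o['width'],o['wrist_torque'])
cap('wrist','w3.png')
E
```

```text
3.2 [ 0.5337902  -0.00249587  0.11171726] [-0.88446581  0.48556029  0.07295359] 0.04280162680181895 [-0.01077058 -0.00398264 -0.02459418]
```

View pics/w3.png

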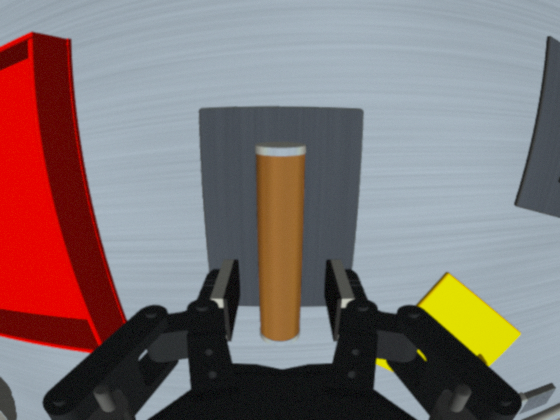

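Request:
jog_arm(
  moves=[
    {"dx": 0,"dy": 0,"dz": -25,"twist": 0},
    {"dx": 0,"dy": 0,"dz": -50,"twist": 0},
    {"dx": 0,"dy": 0,"dz": -51,"twist": 0},
    {"dx": 0,"dy": 0,"dz": -51,"twist": 0},
  ],
)

```text
clock: 3.65
eef_pos: [0.5345, -0.0025, 0.0617]
tcp_rot: [0.001, 0.028, 1.0, 0.0]
force: [0.3, -0.6, 0.2]
width: 0.0423
```

Request:
jog_arm(
  moves=[
    {"dx": 0,"dy": 3,"dz": 0,"twist": 0},
    {"dx": 0,"dy": 6,"dz": 0,"twist": 0},
    {"dx": 0,"dy": 8,"dz": 0,"twist": 0},
    {"dx": 0,"dy": 9,"dz": 0,"twist": 0},
    {"dx": 0,"dy": 10,"dz": 0,"twist": 0},
    {"dx": 0,"dy": 10,"dz": 0,"twist": 0},
  ],
)

```text
clock: 4.25
eef_pos: [0.5338, 0.0077, 0.0603]
tcp_rot: [0.0, 0.027, 1.0, 0.0]
force: [-0.9, -0.2, -0.3]
width: 0.043
```

```bash
python3 - <<'E'
from h import *
o=monitor.get_obs(); print(o['clock'],o['eef_pos'],o['force'],o['width'],o['wrist_torque'])
a=cap('wrist','w4.png'); b=cap('side','s4.png')
E
```

```text
4.25 [0.53381976 0.00766402 0.06034255] [-0.85578704 -0.19814092 -0.29902565] 0.04295242940326086 [-0.00044827  0.005253    0.06765957]
```

View pics/w4.png

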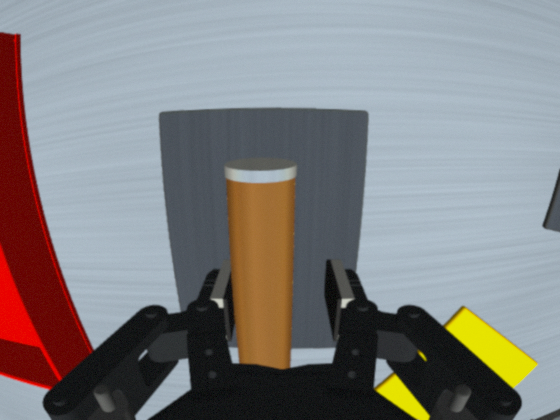

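The left finger has just reached the bar, at (230,300). I push a little further and measure the bar against the plate.

Request:
jog_arm(
  moves=[
    {"dx": 0,"dy": 1,"dz": 0,"twist": 0},
    {"dx": 0,"dy": 2,"dz": 0,"twist": 0},
    {"dx": 0,"dy": 3,"dz": 0,"twist": 0},
    {"dx": 0,"dy": 4,"dz": 0,"twist": 0},
    {"dx": 0,"dy": 5,"dz": 0,"twist": 0},
    {"dx": 0,"dy": 5,"dz": 0,"twist": 0},
  ],
)

```text
clock: 4.95
eef_pos: [0.5338, 0.0127, 0.0603]
tcp_rot: [-0.0, 0.027, 1.0, 0.0]
force: [0.4, -0.2, -0.1]
width: 0.0424
```

```bash
cat > bp.py <<'E'
from h import *
import sys
def meas(f):
    for _ in range(1):
        o=monitor.get_obs(); print(o['clock'],'tcp',o['eef_pos'].round(4),'F',o['force'].round(2),'w',round(o['width'],4))
    _c.clear(); cp('wrist'); im=cap('wrist',f)
    hsv=cv2.cvtColor(im,cv2.COLOR_RGB2HSV); H,S,V=[hsv[:,:,i].astype(int) for i in range(3)]
    wood=((H<18)&(H>4)&(S>110)&(V>60)); pl=(V<95)&(V>40)&(S<90)
    for row in range(190,250,20):
        w=np.where(wood[row,150:420])[0]+150
        d=np.where(pl[row,100:450])[0]+100
        if len(w)<5: continue
        b0,b1=w.min(),w.max(); 
        l=[x for x in d if x<b0]; r=[x for x in d if x>b1]
        B=[onz('wrist',x,row,.062) for x in(b0-.5,b1+.5)]; D=[onz('wrist',x,row,.006) for x in (min(l)-.5,max(r)+.5)]
        # lateral coordinate across tool
        u=np.array([np.sin(np.radians(3.3)),np.cos(np.radians(3.3))])
        bb=np.mean([q[:2]@u for q in B])*1000; dd=np.mean([q[:2]@u for q in D])*1000
        print(row,'bar',round(bb,1),'plate',round(dd,1),'diff',round(bb-dd,1),'platew',round((D[1]-D[0])[:2]@u*1000,1),'barw',round((B[1]-B[0])[:2]@u*1000,1))
meas(sys.argv[1])
E
python3 bp.py w5.png
```

```text
4.95 tcp [0.5338 0.0127 0.0603] F [ 0.44 -0.23 -0.11] w 0.0424Traceback (most recent call last):
  File "bp.py", line 20, in <module>
    meas(sys.argv[1])
    ~~~~^^^^^^^^^^^^^
  File "bp.py", line 6, in meas
    _c.clear(); cp('wrist'); im=cap('wrist',f)
    ^^
NameError: name '_c' is not defined. Did you mean: '_'?
```

```bash
sed -i 's/_c.clear(); //' bp.py; python3 bp.py w5.png
```

```text
4.95 tcp [0.5338 0.0127 0.0603] F [ 0.44 -0.23 -0.11] w 0.0424
190 bar 36.5 plate 28.3 diff 8.2 platew 112.1 barw 25.3
210 bar 36.5 plate 28.3 diff 8.2 platew 112.5 barw 25.4
230 bar 36.4 plate 28.4 diff 8.0 platew 112.0 barw 25.2
```

View pics/w5.png

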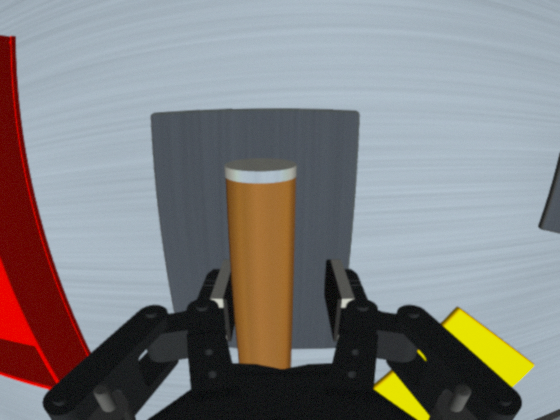

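The plate stayed put (28.3 mm, baseline about 28.6 mm) while the bar shifted about 8 mm at under 1 N. That is a lean of about 0.17 rad, so this press is the loose one. Now I rock it to the other side.

Request:
jog_arm(
  moves=[
    {"dx": 0,"dy": -5,"dz": 0,"twist": 0},
    {"dx": 0,"dy": -10,"dz": 0,"twist": 0},
    {"dx": 0,"dy": -14,"dz": 0,"twist": 0},
    {"dx": 0,"dy": -17,"dz": 0,"twist": 0},
    {"dx": 0,"dy": -19,"dz": 0,"twist": 0},
    {"dx": 0,"dy": -21,"dz": 0,"twist": 0},
    {"dx": 0,"dy": -23,"dz": 0,"twist": 0},
    {"dx": 0,"dy": -25,"dz": 0,"twist": 0},
    {"dx": 0,"dy": -27,"dz": 0,"twist": 0},
    {"dx": 0,"dy": -29,"dz": 0,"twist": 0},
    {"dx": 0,"dy": -30,"dz": 0,"twist": 0},
    {"dx": 0,"dy": -30,"dz": 0,"twist": 0},
  ],
)

```text
clock: 6.2
eef_pos: [0.5338, -0.0177, 0.0602]
tcp_rot: [-0.0, 0.028, 1.0, -0.0]
force: [0.0, 0.2, 0.6]
width: 0.0428
```

```bash
python3 bp.py w6.png
```

```text
6.2 tcp [ 0.5338 -0.0177  0.0602] F [0.05 0.2  0.57] w 0.0428
190 bar 22.9 plate 28.0 diff -5.1 platew 111.8 barw 25.3
210 bar 22.9 plate 27.0 diff -4.1 platew 110.3 barw 25.4
230 bar 22.8 plate 28.0 diff -5.2 platew 111.7 barw 25.2
```

View pics/w6.png

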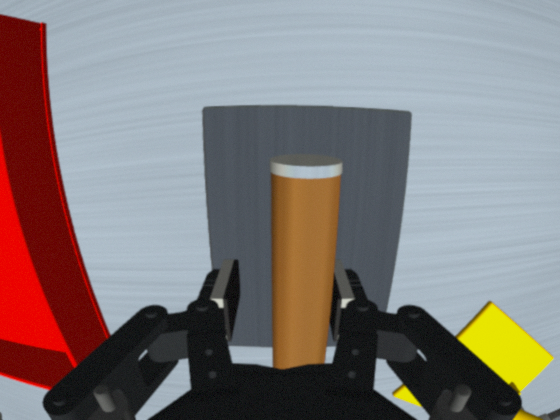

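Request:
jog_arm(
  moves=[
    {"dx": 0,"dy": -1,"dz": 0,"twist": 0},
    {"dx": 0,"dy": -2,"dz": 0,"twist": 0},
    {"dx": 0,"dy": -2,"dz": 0,"twist": 0},
    {"dx": 0,"dy": 3,"dz": 2,"twist": 0},
    {"dx": 0,"dy": 8,"dz": 5,"twist": 0},
    {"dx": 0,"dy": 13,"dz": 7,"twist": 0},
    {"dx": 0,"dy": 15,"dz": 7,"twist": 0},
    {"dx": 0,"dy": 15,"dz": 7,"twist": 0},
  ],
)

```text
clock: 7.05
eef_pos: [0.534, -0.002, 0.0675]
tcp_rot: [0.0, 0.027, 1.0, -0.0]
force: [-0.2, -1.2, -0.1]
width: 0.0426
```

```bash
python3 bp.py w7.png
```

```text
7.05 tcp [ 0.534  -0.002   0.0675] F [-0.2  -1.24 -0.1 ] w 0.0426
190 bar 21.9 plate 27.7 diff -5.8 platew 111.6 barw 25.7
210 bar 21.9 plate 28.0 diff -6.0 platew 111.9 barw 25.8
230 bar 21.8 plate 28.0 diff -6.2 platew 111.9 barw 25.5
```

Request:
jog_arm(
  moves=[
    {"dx": 0,"dy": 0,"dz": 0,"twist": 0},
    {"dx": 0,"dy": 0,"dz": 0,"twist": 0},
    {"dx": 0,"dy": 0,"dz": 0,"twist": 0},
    {"dx": 0,"dy": 0,"dz": 0,"twist": 0},
    {"dx": 0,"dy": 0,"dz": 0,"twist": 0},
    {"dx": 0,"dy": 0,"dz": 0,"twist": 0},
  ],
  fingers=0,
  squeeze=50,
)

```text
clock: 7.7
eef_pos: [0.5338, -0.0026, 0.0674]
tcp_rot: [0.0, 0.027, 1.0, -0.0]
force: [-0.9, -1.5, 4.3]
width: 0.0247
```

```bash
python3 bp.py w8.png
```

```text
7.7 tcp [ 0.5338 -0.0026  0.0674] F [-0.86 -1.55  4.31] w 0.0247
190 bar 29.4 plate 28.0 diff 1.4 platew 112.2 barw 25.2
210 bar 29.2 plate 28.0 diff 1.2 platew 111.9 barw 25.3
230 bar 29.5 plate 28.0 diff 1.5 platew 111.9 barw 25.4
```

View pics/w8.png

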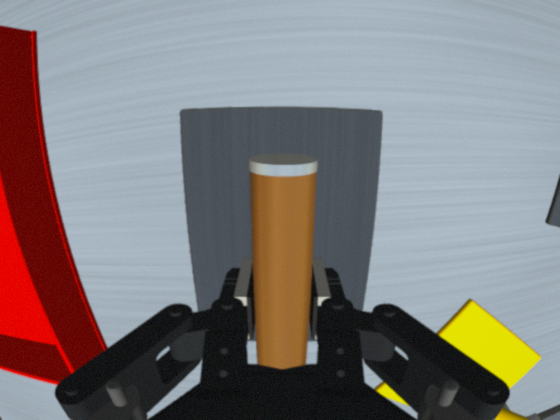

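Gripped with the bar upright. Lifting and carrying to the tub.

Request:
jog_arm(
  moves=[
    {"dx": 0,"dy": 0,"dz": 8,"twist": 0},
    {"dx": 0,"dy": 0,"dz": 20,"twist": 0},
    {"dx": 0,"dy": 0,"dz": 38,"twist": 0},
    {"dx": 0,"dy": 0,"dz": 58,"twist": 0},
    {"dx": 0,"dy": 0,"dz": 76,"twist": 0},
    {"dx": 0,"dy": 0,"dz": 90,"twist": 0},
    {"dx": 0,"dy": 0,"dz": 95,"twist": 0},
    {"dx": 0,"dy": 0,"dz": 95,"twist": 0},
  ],
)

```text
clock: 8.55
eef_pos: [0.534, -0.0024, 0.1628]
tcp_rot: [0.0, 0.027, 1.0, 0.0]
force: [0.1, -0.3, -8.4]
width: 0.0244
```

```bash
python3 bp.py w9.png
```

```text
8.55 tcp [ 0.534  -0.0024  0.1628] F [ 0.07 -0.34 -8.38] w 0.0244
190 bar 29.9 plate 20.7 diff 9.2 platew 155.9 barw 44.7
210 bar 29.6 plate 22.0 diff 7.6 platew 160.0 barw 44.8
230 bar 30.0 plate 22.4 diff 7.6 platew 160.8 barw 45.1
```

Request:
jog_arm(
  moves=[
    {"dx": -2,"dy": -15,"dz": 0,"twist": 0},
    {"dx": -5,"dy": -40,"dz": 0,"twist": 0},
    {"dx": -8,"dy": -70,"dz": 0,"twist": 0},
    {"dx": -11,"dy": -100,"dz": 0,"twist": 0},
    {"dx": -14,"dy": -130,"dz": 0,"twist": 0},
    {"dx": -17,"dy": -160,"dz": 0,"twist": 0},
    {"dx": -20,"dy": -190,"dz": 0,"twist": 0},
    {"dx": -23,"dy": -220,"dz": 0,"twist": 0},
    {"dx": -25,"dy": -242,"dz": 0,"twist": 0},
    {"dx": -26,"dy": -255,"dz": 0,"twist": 0},
    {"dx": -26,"dy": -260,"dz": 0,"twist": 0},
    {"dx": -26,"dy": -260,"dz": 0,"twist": 0},
  ],
)

```text
clock: 9.8
eef_pos: [0.5075, -0.2627, 0.1617]
tcp_rot: [-0.0, 0.028, 1.0, 0.0]
force: [0.4, 1.2, -7.8]
width: 0.0242
```

```bash
python3 - <<'E'
from h import *
o=monitor.get_obs(); print(o['clock'],o['eef_pos'],o['force'],o['width'])
cap('wrist','w10.png');cap('scene','s10.png');cap('side','d10.png')
a,b=cv2.imread('pics/w10.png'),cv2.imread('pics/s10.png')
cv2.imwrite('pics/c10.png',cv2.resize(np.hstack([a,b]),(800,300)))
E
```

```text
9.8 [ 0.50750961 -0.26265613  0.16168517] [ 0.39535221  1.23058809 -7.80189702] 0.02420556581325182
```

View pics/c10.png

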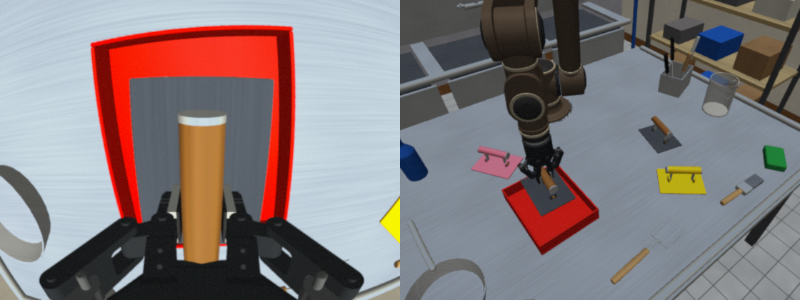

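View pics/d10.png

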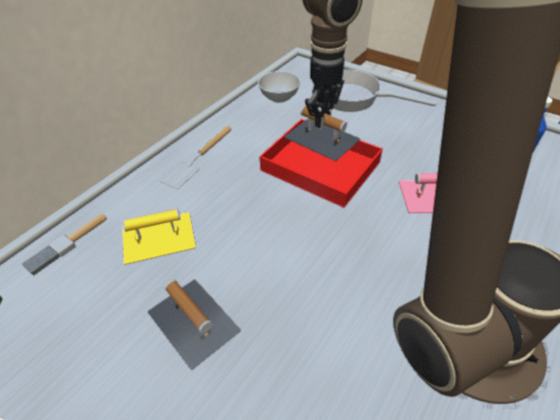

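The press is held level over the tub, with its plate inside the rim in the wrist view ((132,78)-(272,210) in the composite). Lowering it.

Request:
jog_arm(
  moves=[
    {"dx": 0,"dy": 3,"dz": -10,"twist": 0},
    {"dx": 0,"dy": 3,"dz": -28,"twist": 0},
    {"dx": 0,"dy": 3,"dz": -46,"twist": 0},
    {"dx": 0,"dy": 3,"dz": -62,"twist": 0},
    {"dx": 0,"dy": 3,"dz": -74,"twist": 0},
    {"dx": 0,"dy": 3,"dz": -81,"twist": 0},
    {"dx": 0,"dy": 3,"dz": -84,"twist": 0},
    {"dx": 0,"dy": 3,"dz": -86,"twist": 0},
    {"dx": 0,"dy": 3,"dz": -86,"twist": 0},
  ],
)

```text
clock: 10.85
eef_pos: [0.5081, -0.2596, 0.0767]
tcp_rot: [0.0, 0.027, 1.0, -0.0]
force: [0.2, 0.5, -6.8]
width: 0.0243
```

Request:
jog_arm(
  moves=[
    {"dx": 0,"dy": 0,"dz": -1,"twist": 0},
    {"dx": 0,"dy": 0,"dz": -2,"twist": 0},
    {"dx": 0,"dy": 0,"dz": -3,"twist": 0},
    {"dx": 0,"dy": 0,"dz": -3,"twist": 0},
    {"dx": 0,"dy": 0,"dz": -3,"twist": 0},
  ],
)

```text
clock: 11.35
eef_pos: [0.5078, -0.2595, 0.0734]
tcp_rot: [0.0, 0.027, 1.0, -0.0]
force: [0.1, -0.2, -6.3]
width: 0.0242
```

```bash
python3 - <<'E'
from h import *
o=monitor.get_obs(); print(o['clock'],o['eef_pos'],o['force'],o['width'],o['wrist_torque'])
cap('wrist','w11.png');cap('side','d11.png')
a,b=cv2.imread('pics/w11.png'),cv2.imread('pics/d11.png')[60:240,200:440]
cv2.imwrite('pics/c11.png',np.hstack([cv2.resize(a,(400,300)),cv2.resize(b,(400,300))]))
E
```

```text
11.35 [ 0.50782681 -0.25953706  0.07335801] [ 0.12300261 -0.21501289 -6.28859146] 0.02424092315086494 [-0.05534652 -0.02436188 -0.03673793]
```

View pics/c11.png

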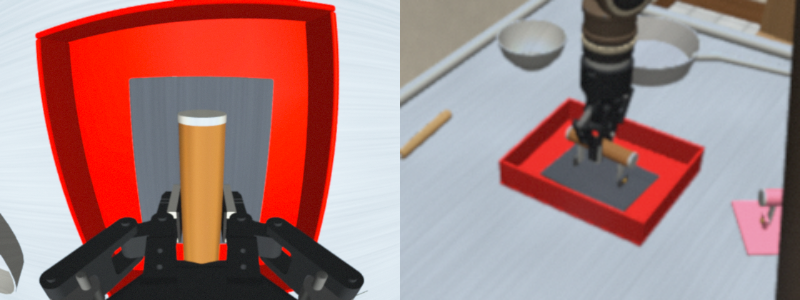

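Request:
jog_arm(
  moves=[
    {"dx": 0,"dy": 0,"dz": -1,"twist": 0},
    {"dx": 0,"dy": 0,"dz": -1,"twist": 0},
    {"dx": 0,"dy": 0,"dz": -2,"twist": 0},
    {"dx": 0,"dy": 0,"dz": -2,"twist": 0},
    {"dx": 0,"dy": 0,"dz": -2,"twist": 0},
  ],
)

```text
clock: 11.95
eef_pos: [0.508, -0.2595, 0.0724]
tcp_rot: [0.001, 0.027, 1.0, -0.0]
force: [-4.9, 2.6, 6.3]
width: 0.0246
```

The vertical force flipped from -6.3 to +6.3 N, so the press is on the floor. Releasing.

Request:
jog_arm(
  moves=[
    {"dx": 0,"dy": 0,"dz": 0,"twist": 0},
    {"dx": 0,"dy": 0,"dz": 0,"twist": 0},
    {"dx": 0,"dy": 0,"dz": 0,"twist": 0},
    {"dx": 0,"dy": 0,"dz": 0,"twist": 0},
    {"dx": 0,"dy": 0,"dz": 0,"twist": 0},
  ],
  fingers=70,
)

```text
clock: 12.45
eef_pos: [0.5079, -0.2596, 0.0712]
tcp_rot: [0.0, 0.027, 1.0, -0.0]
force: [0.1, 0.7, -0.1]
width: 0.06
```

Request:
jog_arm(
  moves=[
    {"dx": 0,"dy": 0,"dz": 10,"twist": 0},
    {"dx": 0,"dy": 0,"dz": 30,"twist": 0},
    {"dx": 0,"dy": 0,"dz": 60,"twist": 0},
    {"dx": 0,"dy": 0,"dz": 95,"twist": 0},
    {"dx": 0,"dy": 0,"dz": 130,"twist": 0},
    {"dx": 0,"dy": 0,"dz": 150,"twist": 0},
    {"dx": 0,"dy": 0,"dz": 150,"twist": 0},
  ],
)

```text
clock: 13.15
eef_pos: [0.5092, -0.2602, 0.2256]
tcp_rot: [0.003, 0.027, 1.0, -0.001]
force: [0.5, -1.6, 0.2]
width: 0.0594
```

```bash
python3 - <<'E'
from h import *
o=monitor.get_obs(); print(o['clock'],o['eef_pos'],o['force'],o['width'])
cp('wrist');cap('wrist','w12.png');cap('side','d12.png')
a,b=cv2.imread('pics/w12.png'),cv2.imread('pics/d12.png')
cv2.imwrite('pics/c12.png',np.hstack([cv2.resize(a,(400,300)),cv2.resize(b,(400,300))]))
E
python3 m.py 12
```

```text
13.15 [ 0.50918988 -0.26020385  0.22561832] [ 0.45345767 -1.58692126  0.20381063] 0.05943423575623922
scene wood 245 [515.  90.] c [0.4386 1.1016] len 0.366 yaw 111.6
scene wood 179 [ 62. 125.] c [-0.3553 -0.3483] len 0.049 yaw 92.1
scene wood 206 [364. 175.] c [0.4624 0.2797] len 0.111 yaw 166.8
scene wood 403 [208. 271.] c [ 0.497  -0.2571] len 0.114 yaw 176.3
scene plate [212. 291.] [ 505.  -259.2] [113. 159.] yaw 176.6
scene tub hull px [[217, 228], [276, 292], [277, 304], [199, 355], [144, 266]] z.05 [[0.381, -0.167], [0.632, -0.162], [0.658, -0.179], [0.661, -0.37], [0.385, -0.368]]
side wood 2102 [415.  34.] c [ 0.5775 -1.0632] len 0.407 yaw 174.7
side wood 358 [320. 147.] c [ 0.5142 -0.2664] len 0.113 yaw 177.2
side wood 653 [186. 304.] c [0.4756 0.2776] len 0.11 yaw 167.7
side plate [320. 166.] [ 509.8 -272.7] [160. 126.] yaw 0.8
side tub hull px [[261, 157], [300, 121], [380, 149], [343, 205], [262, 169]] z.05 [[0.627, -0.157], [0.632, -0.352], [0.383, -0.362], [0.363, -0.123], [0.596, -0.12]]
```

View pics/c12.png

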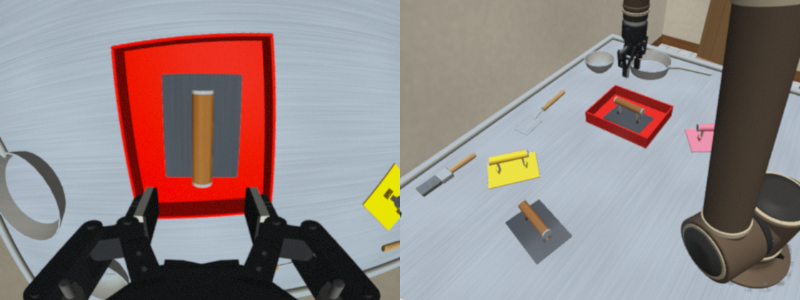

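The press lies flat near the tub's centre, with its plate at (200,125) in the wrist half. The other press has not moved, and the gripper is clear.

```bash
python3 -c "
from cell import ticket
print(ticket.hand_in())"
```

```text
the job is handed in; nothing more can be done
None
```

The loose press is in the red tub, lying flat and released, and the job is handed in. It took about 13 s of the 64 s allowed.

- **Which press is loose:** I rocked the handle of the press nearest the tub to both sides. The bar shifted about 8 mm one way and 6 mm the other, while its plate stayed still and the force stayed around 1 N.
- **Not done:** I did not rock the other press's handle. The play in the first one was clear enough, so which press is sound is inferred, not felt.
- **Setting down:** I gripped the loose press by its handle, lowered it until the vertical force changed from -6 N to +6 N, then let go and backed off.
- **Last checks:** The scene view puts its plate centre at about (0.505, -0.259), within about 5 mm of the tub's centre. The side view put it about 13 mm further off in y, but its plate outline came out too wide there, so I trusted the scene view. The sound press reads within 1 mm of where it started, and the gripper touches nothing.

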